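Shake out the rattling bottle and hold it up for hand-over

TASK

One of the three sealed bottles on the narrow rail has a stray steel slug loose inside and rattles when shaken from side to side; the other two are packed tight. Find the rattling one by shaking, see that the two quiet ones end up standing upright on the rail by themselves, and finish while still holding the rattling bottle, upright and still, in the air above the middle of the green mat, roughly a hand's breadth up. Never set or drop a bottle on the worktop, and leave the other things on the bench where they are.

Things in the scene. Friction and masses are not known exactly. Their poses are not given: they have to be found in the camera images.
- bottle_p: the same bottle as the other two. In whichever rattles, a loose 230 g steel slug lies in the dished bottom, free to slide 13 mm any way sideways; after a brisk sideways shake of about 5 cm it goes on rocking about 2.5 times a second for a second or so: felt in a still hand as 0.05 to 0.13 N m of wrist moment and 0.5 N. Nothing moves in the other two
- bottle_q: capped amber bottle, gold screw cap; 108 mm tall, body 66 mm across and 83 mm high, cap above it 64 mm across (81 to 108 mm up); about 380 g. Origin: centre of its underside, z up through the cap. One of three lookalikes; the names do not tell which rattles. May be gripped by the cap or round the body
- bottle_r: capped amber bottle, gold screw cap; 108 mm tall, body 66 mm across and 83 mm high, cap above it 64 mm across (81 to 108 mm up); about 380 g. Origin: centre of its underside, z up through the cap. One of three lookalikes; the names do not tell which rattles. All three start on the rail, in any order
- cap_0: bystander: loose gold bottle cap, 65 mm across, 31 mm high, beyond the left end of the rail. Origin: centre of its underside
- mat: fixed green hand-over mat with a black middle, 110 x 110 mm, 3 mm thick, lying on the worktop in front of the rail (nearer the robot). Origin: centre of its underside
- rail: fixed narrow raised rail of aluminium profile with black end caps, narrower than the bottles: flat top 42 mm wide (along its x) and 370 mm long (along its y), 50 mm above the worktop, on two dark feet. Origin: centre of its underside at worktop height, z up. At the start the bottles stand centred on its width, 115 mm apart
- tally: bystander: silver hand tally counter, 48 x 72 x 34 mm, lying behind the left part of the rail. Origin: centre of its underside
Things that resemble listed ones, but are neither listed nor needed, are in the scene too. What is shaped like the bottle_q but turquoise is not meant. What is shaped like the bottle_r but red is not meant.

How it is judged (in metres and radians):
On the way:
1. the rattling bottle is lifted clear of the rail (height (world z) of bottle_q above 0.07 m and contact force between the fingers and bottle_q above 2 N), for 0.2 s.
At the end, for the whole second after the job is handed in: The rattling bottle is gripped upright (0.2 rad) and still, underside 60 to 250 mm above the worktop, within 45 mm sideways of the mat's centre; the two quiet bottles stand released on the rail, upright (0.1 rad), at rest, within 25 mm of its centre line (horizontal distance between bottle_q and mat below 0.045 m and height (world z) of bottle_q between 0.06 and 0.25 m and angle between bottle_q's own z axis and vertical below 0.2 rad and linear speed of bottle_q below 0.04 m/s and contact force between the fingers and bottle_q above 2 N and z of bottle_p in the frame of rail between 0.044 and 0.058 m and x of bottle_p in the frame of rail between -0.025 and 0.025 m and y of bottle_p in the frame of rail between -0.19 and 0.19 m and angle between each of bottle_p, bottle_r's own z axis and vertical below 0.1 rad and linear speed of each of bottle_p, bottle_r below 0.02 m/s and contact force between each of the arm, the fingers and bottle_p below 0.1 N and z of bottle_r in the frame of rail between 0.044 and 0.058 m and x of bottle_r in the frame of rail between -0.025 and 0.025 m and y of bottle_r in the frame of rail between -0.19 and 0.19 m and contact force between each of the arm, the fingers and bottle_r below 0.1 N); the arm keeps its last pose, push and grip.
It fails at once if the tally counter is moved more than 30 mm (distance of tally from where it was at the start of the episode above 0.03 m).
It fails at once if the loose cap is moved more than 30 mm (distance of cap_0 from where it was at the start of the episode above 0.03 m).
It fails at once if a bottle comes down off the rail to the worktop (height (world z) of any of bottle_p, bottle_q, bottle_r below 0.03 m).
It also fails if it takes over 64 s, if anything falls off the work surface, if the arm or the gripper's body presses on something with over 40 N, if the wrist force passes 120 N, or if a joint passes its speed limit or range.

ROBOT

A 7-joint arm with a two-finger parallel gripper is mounted at the origin on a cart in front of the work surface, level with it; the furniture and walls round the work are solid. World frame = base frame: x ahead of the robot, y to its left, z up, the work surface at z = 0. Lengths are in m, angles in degrees, forces in N, time in s.
With the tool pointing down it reaches from about 0.425 to 0.875 m from the base axis. Payload 4.7 kg.
Tool frame: the origin (TCP) lies at the very end of the fingers, on their centre line; the grasp point (between the pads) lies 19 mm behind it; z points along the fingers, y is the direction in which the jaws open and shut (so a half turn about z gives the same grasp; the last joint's range is limited). The gripper opens to 87 mm and grips with 3 to 60 N. Pads are 19 mm wide; open, the fingers measure 117 mm over their backs; the gripper's body (75 mm by 190 mm) begins 51 mm behind the grasp point.
Start: joints at [76.095, 18.392, -4.016, 83.108, 1.295, 78.541, -3.26], TCP at [0.165, -0.629, 0.223] pointing down, gripper open.
Joint ranges: [-163.93, 163.93], [-17.29, 119.83], [-79.2, 71.16], [3.27, 140.29], [-89.18, 269.18], [5.43, 117.66], [-154.24, 154.24]. Speed limits (degrees/s): [147.25, 147.25, 180, 180, 180, 180, 180].

INTERFACE

Orientations are given as [roll, pitch, yaw] about the fixed x, y, z axes, in that order (R = Rz(yaw) Ry(pitch) Rx(roll)).
In Python, from cell import * gives the robot as it stands.
- The arm moves only by the tool drive_tool, never from a script. Its argument "moves" is text: rows parted by semicolons, each of 5 numbers parted by spaces: the shift along the tool's x, y, z in m, then the turn about the tool's z in degrees, then the gripper's target within -1 to 1 (fully open at 1, half-way at 0, shut at -1). In form: x y z yaw fingers; .... A call has exactly 8 rows; each row is the pose to reach, as a shift and turn from the pose commanded when the call began, along the tool's axes at that moment; what a row does not reach only later rows make up. A row lasts 1/10 s, in which the tool goes at most 50 mm and 8.59 degrees, less where a joint would pass 70% of its speed; a pose out of reach is approached as far as the arm can. A call with a gripper value outside its range is refused whole. The fingers move at their own pace and stop on an object; "grip_force" is the grip in N (left out, the last holds). Time passes only in rows, so rows that repeat a pose let the fingers close, or fill a call up. It gives the time, the measured TCP pose, the force and the opening at its end, in the units of the state.
- get_obs(): the state, without advancing time (a new reading comes with each control period).
- read_camera(name): name is "scene" or "top"; returns (picture, depth): 480x640x3 uint8, red, green, blue; 480x640 float32, m along the optical axis (not along the pixel's ray), 0 where there is no reading.
- calibration(name): a dict with "intrinsics" (3x3 intrinsics, pixels), "cam_to_world" (4x4, takes a point from camera to world coordinates). Camera axes: x right, y up, looking along -z (the intrinsics and any distortion apply to the point x, -y, -z); pixel columns grow to the right and rows downward; lengths in m; the calibration is good to about 2 mm. A picture is of the moment at which its call begins. calibration takes no time and is no camera call.
- sign_off(): hands the job in, once; it reports no verdict.
Trained networks look in the newest picture that a camera, given by its name, has taken for a name from the list of things; names that differ only in an ending like _2 or _b are one class to them, and where a whole thing is asked for, a point or a joint stands for the part that bears it (a point fixed in the world has none). Each returns a list of dicts, best first, with "conf" (0 to 1); they miss things now and then, are a little off and sometimes report something else, mostly with a low value. They report only what shows in the picture. A call takes as long as a camera call. They do not tell look-alikes from the thing itself.
- search_frame(camera, name): "uv" ([column, row] in pixels, amid what is visible of it).
- pinpoint(camera, name): "uv" ([column, row] in pixels: a listed point, or the origin of a listed thing).
The state is a dict: "time_s": time; "qpos": joint angles; "joint_velocities": joint speeds; "effort": joint torques, N m; "tool_pos": TCP position; "tool_rot": TCP orientation; "force": force on the tool from outside, world axes, zero at the start; "wrist_torque": the same for the moment, N m; "grip_width": finger opening in m.
Only numpy, scipy, OpenCV 4.12 (cv2) and the standard library are available. Lean on these libraries where they do the work, as an engineer would, in place of code of your own. Each camera call takes 0.05 s, during which the arm holds its last target. There are 200 camera calls.

## Working session

There is one attempt and no reset: what is moved stays moved. The work goes in short steps, Python scripts to look and compute and a tool call to move; the robot and the scene stay as the last step left them, time stands still between calls to the robot, and variables do not carry over. Pictures are saved under pics/ and viewed, about 8 in all and at most 12, crops included, and the job is handed in when it is done.

Besides the shell and the picture viewer there is one more tool, called after "Emit:" as name(argument=value, ...), one argument or row to a line, values as JSON. drive_tool: Moves the arm, as the interface text tells. Its arguments: {"type":"object","properties":{"moves":{"type":"string"},"grip_force":{"type":"number"}},"required":["moves"]}

```bash
mkdir -p pics
cat > h.py <<'E'
from cell import *
import numpy as np, cv2
def world(cam,uv,d):
    c=calibration(cam);K=np.array(c["intrinsics"]);T=np.array(c["cam_to_world"])
    p=np.array([(uv[0]-K[0,2])/K[0,0]*d,-(uv[1]-K[1,2])/K[1,1]*d,-d,1]);return (T@p)[:3]
def at(cam,D,uv):
    u,v=int(round(uv[0])),int(round(uv[1]));w=D[max(v-2,0):v+3,max(u-2,0):u+3];w=w[w>0]
    return world(cam,uv,np.median(w)) if len(w) else None
E
python3 - <<'E'
from h import *
P={}
for c in("scene","top"):
    P[c],D=read_camera(c)
    cv2.imwrite(f"pics/{c}0.png",P[c][:,:,::-1])
    print(c,np.round(calibration(c)["cam_to_world"],2).tolist(), "dist" , [k for k in calibration(c)])
    for n in("bottle_q","cap_0","mat","rail","tally"):
        for r in search_frame(c,n): print(n,np.round(r["uv"]),round(r["conf"],2),np.round(at(c,D,r["uv"]),3))
print(get_obs())
E
```

```text
scene [[0.82, 0.39, -0.41, 0.13], [-0.57, 0.59, -0.58, -0.38], [0.02, 0.71, 0.71, 0.79], [0.0, 0.0, 0.0, 1.0]] dist ['intrinsics', 'cam_to_world']
bottle_q [246. 200.] 0.95 [0.479 0.38  0.082]
bottle_q [348. 225.] 0.81 [0.566 0.158 0.14 ]
bottle_q [390. 264.] 0.79 [0.568 0.044 0.14 ]
bottle_q [285. 263.] 0.7 [0.449 0.182 0.09 ]
cap_0 [388. 265.] 0.5 [0.565 0.046 0.137]
cap_0 [293. 177.] 0.45 [0.63  0.447 0.031]
mat [318. 349.] 0.97 [0.43  0.049 0.004]
rail [363. 271.] 0.72 [0.576 0.117 0.05 ]
top [[0.0, 0.98, -0.2, 0.34], [-1.0, 0.0, 0.0, 0.2], [0.0, 0.2, 0.98, 1.16], [0.0, 0.0, 0.0, 1.0]] dist ['intrinsics', 'cam_to_world']
bottle_q [203. 290.] 0.96 [0.486 0.398 0.107]
bottle_q [398. 230.] 0.92 [0.58  0.066 0.158]
bottle_q [267. 235.] 0.87 [0.571 0.285 0.156]
bottle_q [315. 308.] 0.73 [0.455 0.205 0.106]
bottle_q [328. 230.] 0.56 [0.58  0.183 0.156]
cap_0 [189. 208.] 0.91 [0.652 0.445 0.029]
mat [398. 324.] 0.93 [0.436 0.049 0.003]
rail [309. 246.] 0.62 [0.575 0.217 0.05 ]
tally [254. 199.] 0.75 [0.672 0.322 0.027]
{'time_s': 0.6, 'qpos': array([76.09650923, 18.38967379, -4.01562896, 83.10812699,  1.29688266,
       78.54031527, -3.2586793 ]), 'joint_velocities': array([ 0.01888527,  0.04288625,  0.04118618, -0.12746573, -0.02367434,
        0.02312898, -0.02835147]), 'effort': array([-4.22293242e-04, -4.90803909e+01, -4.02802387e-01, -3.12613142e+01,
       -6.35514851e-02,  3.38091259e-02,  7.06137962e-05]), 'tool_pos': array([ 0.16502804, -0.62872394,  0.22260694]), 'tool_rot': array([1.79992881e+02, 4.74969681e-03, 1.47135470e+01]), 'force': array([0.44126071, 0.58410936, 0.67881384]), 'wrist_torque': array([-0.00717203, -0.00683265,  0.00162863]), 'grip_width': 0.08710033368383967}
```

View pics/top0.png

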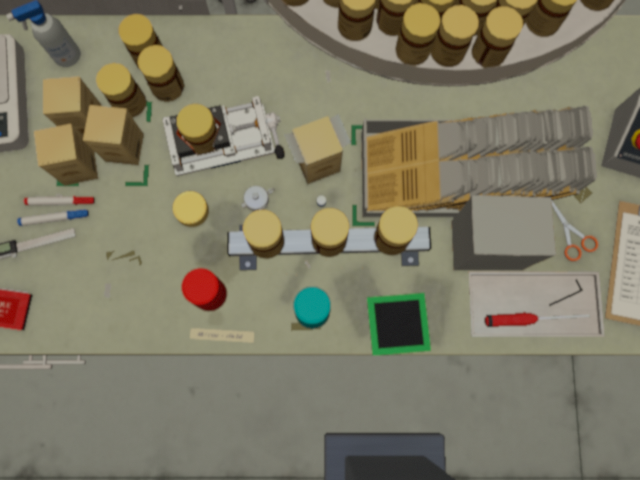

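View pics/scene0.png

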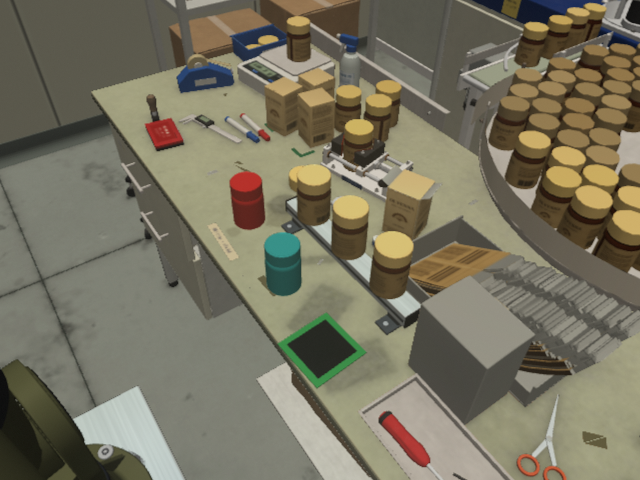

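The top view shows three amber bottles on the rail, at about (264,232), (330,230) and (398,230).

Candidates that could be mistaken for them (all off the rail, so rejected):
- red (204,290) and turquoise (313,307)
- the amber bottle on the fixture (196,125)
- the ambers at (137,33), (117,85) and (158,70)
- the carousel bottles

The loose cap is at (190,208), the tally at about (256,198) and the mat at (398,324). A tall grey box stands right of the rail at about (513,225).

Run:
```python
from h import *
I,D=read_camera("top");c=calibration("top");K=np.array(c["intrinsics"]);T=np.array(c["cam_to_world"])
v,u=np.mgrid[:480,:640];P=np.stack([(u-K[0,2])/K[0,0]*D,-(v-K[1,2])/K[1,1]*D,-D,np.ones_like(D)],-1)@T.T
X,Y,Z=P[...,0],P[...,1],P[...,2]
for yc in(.066,.183,.285):
    m=(abs(X-.575)<.06)&(abs(Y-yc)<.055)&(Z>.148)&(Z<.17)&(D>0)
    pts=np.stack([X[m],Y[m]],-1).astype(np.float32);print("cap",m.sum(),cv2.minEnclosingCircle(pts),pts.mean(0),np.median(Z[m]))
m=(abs(X-.575)<.06)&(Y>-.04)&(Y<.4)&(Z>.044)&(Z<.056)&(D>0)
print("rail",cv2.minAreaRect(np.stack([X[m],Y[m]],-1).astype(np.float32)),np.median(Z[m]))
H=cv2.cvtColor(I,cv2.COLOR_RGB2HSV)
m=(abs(X-.436)<.09)&(abs(Y-.049)<.09)&(abs(Z)<.01)&(H[...,0]>45)&(H[...,0]<80)&(H[...,1]>150)
print("mat",cv2.minAreaRect(np.stack([X[m],Y[m]],-1).astype(np.float32)))
m=(X>.45)&(X<.7)&(Y<-.03)&(Y>-.4)&(Z>.06);print("box",Z[m].max(),X[m].min(),X[m].max(),Y[m].min(),Y[m].max())
m=(X>.1)&(X<.75)&(Y<.5)&(Y>-.4)&(Z>.17)&(D>0);print("tall",m.sum(),[(round(float(a[m].min()),2),round(float(a[m].max()),2)) for a in(X,Y,Z)])
m=(X>.6)&(X<.75)&(Y<.4)&(Y>-.0)&(Z>.03)&(D>0);print("behind",[(round(float(a[m].min()),2),round(float(a[m].max()),2)) for a in(X,Y,Z)])
cv2.imwrite("pics/crop.png",cv2.resize(I[180:370,180:450],None,fx=2.8,fy=2.8,interpolation=cv2.INTER_CUBIC)[:,:,::-1])
o=get_obs();print(o["tool_pos"],o["tool_rot"])
```

```text
cap 1169 ((0.5904377698898315, 0.06594738364219666), 0.033026546239852905) [0.58929884 0.06639399] 0.15639280810411527
cap 1161 ((0.5867635011672974, 0.18093858659267426), 0.033058300614356995) [0.58552086 0.18084878] 0.15654301921176939
cap 1171 ((0.5833212733268738, 0.2941940426826477), 0.033151380717754364) [0.582245 0.294198] 0.1566631638106235
rail ((0.5803695917129517, 0.17953507602214813), (0.054190006107091904, 0.37781354784965515), 1.532544493675232) 0.049633260974403015
mat ((0.4366558790206909, 0.04887716472148895), (0.10585208237171173, 0.10653898119926453), 4.774492263793945)
box 0.17825002302939152 0.5344545320288682 0.6999972776362507 -0.2696902024735639 -0.030011528616395222
tall 541 [(0.54, 0.75), (-0.27, -0.06), (0.17, 0.18)]
behind [(0.6, 0.75), (0.0, 0.37), (0.03, 0.16)]
[ 0.16511042 -0.62871514  0.22262108] [1.79991795e+02 1.87528847e-03 1.47184069e+01]
```

View pics/crop.png

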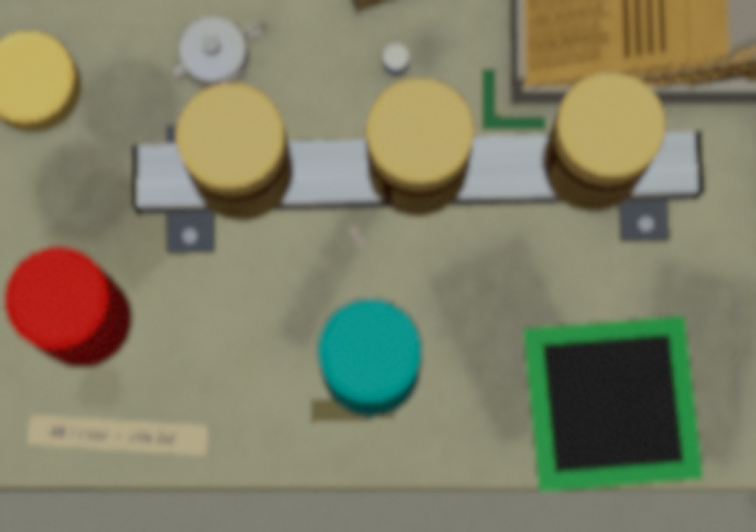

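The crop confirms three gold-capped amber bottles on the rail at world (0.590,0.066), (0.587,0.181) and (0.583,0.294). Their spacing is 115 mm and the cap tops are at 0.157, as expected. The rail's yaw is about +1.8°. The mat is at (0.437,0.049) and the box top at 0.178. I'll start with the right-hand bottle, jaws along world x.

Emit:
drive_tool(
  moves="0.02 -0.02 -0.01 -3 1;0.055 -0.053 -0.02 -8 1;0.09 -0.087 -0.02 -13 1;0.125 -0.12 -0.02 -18 1;0.16 -0.154 -0.02 -24 1;0.195 -0.187 -0.02 -30 1;0.23 -0.221 -0.02 -35 1;0.265 -0.254 -0.02 -40 1",
  grip_force=30,
)

```text
time_s: 1.45
tool_pos: [0.3576, -0.3139, 0.2429]
tool_rot: [179.9, 0.0, 54.9]
force: [0.5, -0.1, -0.1]
grip_width: 0.0872
```

```bash
cat > go.py <<'E'
from h import *
import sys
x,y,z,w=map(float,sys.argv[1:5]);o=get_obs();p=o["tool_pos"];a=np.radians(o["tool_rot"][2]);d=np.array([x,y,z])-p
print("pos",np.round(p,4),np.round(o["tool_rot"],2),"t",round(o["time_s"],2),"F",np.round(o["force"],2),"w",round(o["grip_width"],4),"q",np.round(o["qpos"],0))
print("shift",np.round([d[0]*np.cos(a)+d[1]*np.sin(a),d[0]*np.sin(a)-d[1]*np.cos(a),-d[2]],4),"turn",round((o["tool_rot"][2]-w+180)%360-180,2))
E
python3 go.py .590 .066 .243 91.8
```

```text
pos [ 0.3576 -0.3139  0.2429] [1.7994e+02 4.0000e-02 5.4910e+01] t 1.45 F [ 0.48 -0.08 -0.05] w 0.0872 q [ 60.  -3. -21. 104.  -1.  78.   4.]
shift [ 4.444e-01 -2.820e-02 -1.000e-04] turn -36.89
```

Emit:
drive_tool(
  moves="0.045 -0.003 0 -5 1;0.09 -0.006 0 -10 1;0.135 -0.009 0 -15 1;0.18 -0.012 0 -20 1;0.225 -0.014 0 -25 1;0.27 -0.017 0 -30 1;0.315 -0.02 0 -34 1;0.36 -0.023 0 -37 1",
)

```text
time_s: 2.25
tool_pos: [0.5469, -0.0072, 0.243]
tool_rot: [179.9, 0.1, 91.8]
force: [0.2, -0.7, 1.4]
grip_width: 0.0872
```

```bash
python3 go.py .590 .066 .243 91.8
```

```text
pos [ 0.5469 -0.0072  0.243 ] [1.7994e+02 5.0000e-02 9.1830e+01] t 2.25 F [ 0.21 -0.72  1.42] w 0.0872 q [ 37.   8. -43.  95.   6.  79.  -5.]
shift [0.0718 0.0454 0.    ] turn 0.03
```

Emit:
drive_tool(
  moves="0.025 0.015 0 0 1;0.05 0.03 0 0 1;0.072 0.045 0 0 1;0.072 0.045 0.02 0 1;0.072 0.045 0.045 0 1;0.072 0.045 0.07 0 1;0.072 0.045 0.07 0 1;0.072 0.045 0.07 0 1",
)

```text
time_s: 3.05
tool_pos: [0.5889, 0.0647, 0.1729]
tool_rot: [-180.0, -0.0, 91.7]
force: [-0.1, 0.3, -0.2]
grip_width: 0.0869
```

```bash
python3 go.py .590 .066 .128 91.8
python3 - <<'E'
from h import *
I,D=read_camera("scene");cv2.imwrite("pics/s1.png",cv2.resize(I[120:360,220:500],None,fx=2.5,fy=2.5)[:,:,::-1])
E
```

```text
pos [0.5889 0.0647 0.1729] [-179.99   -0.     91.71] t 3.05 F [-0.07  0.33 -0.24] w 0.0869 q [ 28.  18. -44.  94.  13.  73. -17.]
shift [0.0013 0.0011 0.0449] turn -0.09
```

View pics/s1.png

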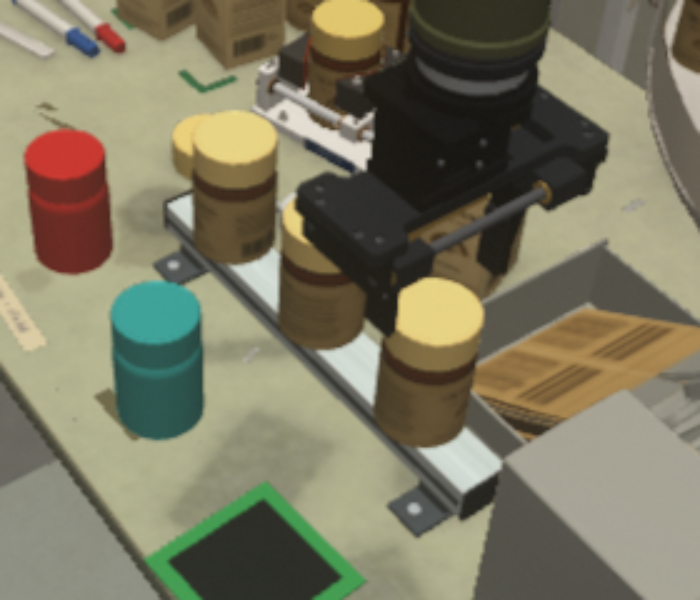

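The view shows the gripper up and to the left of the right-hand bottle's cap (crop px (440,310)), not over it. I'll check by projecting the TCP into the image.

Run:
```python
from h import *
o=get_obs()
def proj(cam,p):
    c=calibration(cam);K=np.array(c["intrinsics"]);q=np.linalg.inv(c["cam_to_world"])@np.append(p,1)
    return np.round([K[0,0]*q[0]/-q[2]+K[0,2],K[1,1]*-q[1]/-q[2]+K[1,2],-q[2]],3)
R=np.eye(3);t=o["tool_pos"];print(t)
for n,p in dict(tcp=t,near=t-[.0435,0,0],far=t+[.0435,0,0],cap=np.array([.59,.066,.158]),capL=np.array([.587,.181,.158])).items():
    q=proj("scene",p);print(n,q,"crop",(q[:2]-[220,120])*2.5)
for cam in("scene","top"):
    I,D=read_camera(cam);c=calibration(cam);K=np.array(c["intrinsics"]);T=np.array(c["cam_to_world"])
    v,u=np.mgrid[:480,:640];P=np.stack([(u-K[0,2])/K[0,0]*D,-(v-K[1,2])/K[1,1]*D,-D,np.ones_like(D)],-1)@T.T
    X,Y,Z=P[...,0],P[...,1],P[...,2]
    for nm,yc in(("R",.066),("M",.181),("L",.294)):
        m=(abs(X-.58)<.1)&(abs(Y-yc)<.05)&(abs(Z-.157)<.006)&(D>0)&(I[...,0]>I[...,2]+40)
        if m.sum()>50:print(cam,nm,m.sum(),cv2.minEnclosingCircle(np.stack([X[m],Y[m]],-1).astype(np.float32)))
    m=(abs(X-.58)<.15)&(abs(Y-.08)<.15)&(Z>.165)&(D>0)&(I.max(-1)<60)
    print(cam,"dark",[np.round(np.percentile(a[m],[1,50,99]),3) for a in(X,Y,Z)])
```

```text
[0.58955111 0.06485897 0.1738189 ]
tcp [394.656 237.294   0.883] crop [436.64  293.235]
near [373.766 247.806   0.865] crop [384.415 319.515]
far [414.713 227.2     0.901] crop [486.7825 268.    ]
cap [393.365 243.596   0.895] crop [433.4125 308.99  ]
capL [350.563 206.022   0.96 ] crop [326.4075 215.055 ]
scene R 839 ((0.5898064374923706, 0.0656803548336029), 0.03356022760272026)
scene M 131 ((0.5695089101791382, 0.18442556262016296), 0.0266790259629488)
scene L 632 ((0.5829902291297913, 0.29396554827690125), 0.03423801809549332)
scene dark [array([0.435, 0.556, 0.673]), array([-0.027,  0.036,  0.092]), array([0.19 , 0.425, 0.604])]
top R 171 ((0.5889899730682373, 0.08112439513206482), 0.02523803897202015)
top M 1144 ((0.5867767930030823, 0.18100214004516602), 0.032864198088645935)
top L 1152 ((0.5831518769264221, 0.2942633330821991), 0.03304890915751457)
top dark [array([0.444, 0.545, 0.672]), array([0.031, 0.087, 0.117]), array([0.266, 0.377, 0.591])]
```

The projection matches: the near fingertip falls at crop (384,320), where it is seen, and both cameras give the same cap position. Descending and gripping.

Emit:
drive_tool(
  moves="0.001 0 0.015 0 1;0.001 0 0.03 0 1;0.001 0 0.046 0 1;0.001 0 0.046 0 1;0.001 0 0.046 0 -1;0.001 0 0.046 0 -1;0.001 0 0.046 0 -1;0.001 0 0.046 0 -1",
  grip_force=30,
)

```text
time_s: 4.0
tool_pos: [0.5896, 0.0658, 0.1272]
tool_rot: [179.9, 0.0, 91.7]
force: [1.0, 0.8, -0.3]
grip_width: 0.064
```

```bash
python3 go.py .590 .066 .25 91.8
```

```text
pos [0.5896 0.0658 0.1272] [179.89   0.    91.71] t 4.0 F [ 0.97  0.79 -0.3 ] w 0.064 q [ 27.  21. -44.  97.  15.  68. -19.]
shift [ 1.000e-04  4.000e-04 -1.228e-01] turn -0.09
```

Emit:
drive_tool(
  moves="0 0 -0.01 0 -1;0 0 -0.03 0 -1;0 0 -0.055 0 -1;0 0 -0.08 0 -1;0 0 -0.105 0 -1;0 0 -0.13 0 -1;0 0 -0.13 0 -1;0 0 -0.13 0 -1",
)

```text
time_s: 4.8
tool_pos: [0.5885, 0.0657, 0.2561]
tool_rot: [-180.0, 0.0, 91.7]
force: [-0.3, -0.3, -4.6]
grip_width: 0.0636
```

```bash
cat > feel.py <<'E'
from h import *
r=[]
for i in range(14):
    read_camera("top");o=get_obs();r.append([o["time_s"],*o["force"],*o["wrist_torque"]])
r=np.array(r);print(np.round(r,3));print("std",r[:,1:].std(0).round(3),"w",o["grip_width"])
E
python3 go.py .590 .066 .255 91.8
```

```text
pos [0.5885 0.0657 0.2561] [-1.7997e+02  2.0000e-02  9.1720e+01] t 4.8 F [-0.34 -0.32 -4.57] w 0.0636 q [ 29.  15. -45.  88.  11.  82. -15.]
shift [0.0002 0.0015 0.0011] turn -0.08
```

Emit:
drive_tool(
  moves="0 -0.03 0 0 -1;0 -0.05 0 0 -1;0 -0.02 0 0 -1;0 0 0 0 -1;0 -0.03 0 0 -1;0 -0.05 0 0 -1;0 -0.02 0 0 -1;0 0 0 0 -1",
)

```text
time_s: 5.6
tool_pos: [0.588, 0.0649, 0.2543]
tool_rot: [-179.9, 0.1, 91.7]
force: [-0.1, -0.4, -3.7]
grip_width: 0.0641
```

```bash
python3 feel.py
```

```text
[[ 5.650e+00  3.594e+00  1.950e-01 -3.369e+00  5.900e-02 -5.770e-01
  -3.900e-02]
 [ 5.700e+00  4.410e-01 -1.620e-01 -4.854e+00 -1.300e-02 -8.800e-02
   4.300e-02]
 [ 5.750e+00 -5.840e-01  3.370e-01 -3.692e+00  3.500e-02 -3.700e-02
   1.800e-02]
 [ 5.800e+00 -1.156e+00  4.010e-01 -2.972e+00  3.500e-02 -7.200e-02
  -7.000e-03]
 [ 5.850e+00  2.570e-01 -1.240e-01 -3.597e+00 -3.700e-02 -1.130e-01
   7.000e-03]
 [ 5.900e+00 -3.100e-02  7.580e-01 -3.881e+00 -1.000e-02 -1.210e-01
  -3.400e-02]
 [ 5.950e+00 -1.460e-01 -3.380e-01 -3.002e+00  4.500e-02 -4.700e-02
  -5.000e-03]
 [ 6.000e+00 -4.900e-02 -1.331e+00 -4.315e+00 -3.900e-02 -1.190e-01
   4.000e-03]
 [ 6.050e+00 -4.750e-01  5.640e-01 -4.010e+00 -1.600e-02 -8.600e-02
  -5.200e-02]
 [ 6.100e+00  4.910e-01  1.210e-01 -3.302e+00 -2.200e-02 -9.200e-02
   4.300e-02]
 [ 6.150e+00 -5.400e-02  4.310e-01 -3.663e+00 -2.400e-02 -1.660e-01
   5.000e-03]
 [ 6.200e+00  5.850e-01 -4.000e-02 -4.643e+00  3.000e-03 -1.340e-01
   6.000e-03]
 [ 6.250e+00 -1.033e+00  3.000e-03 -4.206e+00  2.500e-02 -7.300e-02
   2.900e-02]
 [ 6.300e+00 -3.400e-02  5.710e-01 -3.554e+00 -5.500e-02 -1.270e-01
  -2.400e-02]]
std [1.086 0.502 0.547 0.034 0.128 0.028] w 0.06359323860894903
```

Mostly noise so far. I'll repeat the shake, longer and at 2.5 Hz, and fit a 2.5 Hz sinusoid to the moment.

Emit:
drive_tool(
  moves="0 -0.04 0 0 -1;0 -0.06 0 0 -1;0 -0.02 0 0 -1;0 0 0 0 -1;0 -0.04 0 0 -1;0 -0.06 0 0 -1;0 -0.02 0 0 -1;0 0 0 0 -1",
)

```text
time_s: 7.1
tool_pos: [0.5897, 0.0649, 0.2571]
tool_rot: [179.8, 0.2, 91.7]
force: [0.9, -0.7, -3.6]
grip_width: 0.0635
```

```bash
cat > feel.py <<'E'
from h import *
r=[]
for i in range(20):
    read_camera("top");o=get_obs();r.append([o["time_s"],*o["force"],*o["wrist_torque"]])
r=np.array(r)
print("ty",np.round(r[:,5],3));print("tx",np.round(r[:,4],3))
r=r[3:];t=r[:,0]-r[0,0]
for i,n in((1,"fx"),(2,"fy"),(4,"tx"),(5,"ty")):
    out=[]
    for f in(1.5,2,2.25,2.5,2.75,3,3.5,5):
        e=np.exp(-t/1.);A=np.c_[e*np.cos(2*np.pi*f*t),e*np.sin(2*np.pi*f*t),np.ones_like(t)]
        s,*_=np.linalg.lstsq(A,r[:,i],rcond=None);out.append((f,round(float(np.hypot(*s[:2])),3)))
    print(n,out,"std",r[:,i].std().round(3))
print("w",o["grip_width"])
E
python3 feel.py
```

```text
ty [-0.593 -0.053 -0.052 -0.099 -0.098 -0.158 -0.147 -0.13  -0.038 -0.111
 -0.127 -0.09  -0.165 -0.123 -0.099 -0.123 -0.065 -0.109 -0.12  -0.11 ]
tx [ 0.027 -0.073  0.046  0.005  0.031 -0.042 -0.071 -0.045 -0.02  -0.024
 -0.027 -0.03  -0.025 -0.018  0.039 -0.065 -0.019  0.022  0.002 -0.005]
fx [(1.5, 0.322), (2, 0.411), (2.25, 0.346), (2.5, 0.252), (2.75, 0.092), (3, 0.08), (3.5, 0.162), (5, 0.478)] std 0.51
fy [(1.5, 0.495), (2, 0.241), (2.25, 0.225), (2.5, 0.288), (2.75, 0.309), (3, 0.251), (3.5, 0.122), (5, 0.175)] std 0.633
tx [(1.5, 0.027), (2, 0.02), (2.25, 0.023), (2.5, 0.025), (2.75, 0.025), (3, 0.021), (3.5, 0.022), (5, 0.013)] std 0.03
ty [(1.5, 0.003), (2, 0.013), (2.25, 0.022), (2.5, 0.032), (2.75, 0.039), (3, 0.039), (3.5, 0.03), (5, 0.028)] std 0.03
w 0.0635644286139094
```

The moment about y has std 0.03, the same as the noise on tx, and no amplitude near 2.5 Hz stands out, so this one looks quiet. I'll put it back and test the next for comparison.

Emit:
drive_tool(
  moves="0 0 0.03 0 -1;0 0 0.06 0 -1;0 0 0.09 0 -1;0 0 0.11 0 -1;0 0 0.12 0 -1;0 0 0.125 0 -1;0 0 0.128 0 -1;0 0 0.128 0 -1",
)

```text
time_s: 8.9
tool_pos: [0.5894, 0.0659, 0.1292]
tool_rot: [179.9, -0.0, 91.7]
force: [-0.6, -0.7, -3.6]
grip_width: 0.0636
```

```bash
python3 go.py .590 .066 .1272 91.8
```

```text
pos [0.5894 0.0659 0.1292] [179.94  -0.    91.71] t 8.9 F [-0.64 -0.73 -3.61] w 0.0636 q [ 30.  21. -47.  97.  16.  69. -20.]
shift [0.0001 0.0006 0.002 ] turn -0.09
```

Emit:
drive_tool(
  moves="0 0 0.001 0 -1;0 0 0.002 0 -1;0 0 0.0025 0 -1;0 0 0.0025 0 0.2;0 0 0.0025 0 1;0 0 0.0025 0 1;0 0 0.0025 0 1;0 0 0.0025 0 1",
)

```text
time_s: 9.7
tool_pos: [0.5889, 0.0657, 0.126]
tool_rot: [180.0, 0.0, 91.7]
force: [-0.1, -0.2, 0.1]
grip_width: 0.0844
```

Emit:
drive_tool(
  moves="0 0 -0.02 0 1;0 0 -0.05 0 1;0 0 -0.07 0 1;0.04 -0.003 -0.07 0 1;0.085 -0.003 -0.07 0 1;0.115 -0.003 -0.07 0 1;0.115 -0.003 -0.07 0 1;0.115 -0.003 -0.07 0 1",
)

```text
time_s: 10.5
tool_pos: [0.5821, 0.1813, 0.1958]
tool_rot: [-180.0, 0.0, 91.8]
force: [-0.1, -1.6, 0.1]
grip_width: 0.0868
```

```bash
python3 go.py .587 .181 .128 91.8
python3 - <<'E'
from h import *
I,D=read_camera("scene");cv2.imwrite("pics/s2.png",cv2.resize(I[120:360,220:500],None,fx=2.5,fy=2.5)[:,:,::-1])
c=calibration("scene");K=np.array(c["intrinsics"]);T=np.array(c["cam_to_world"])
v,u=np.mgrid[:480,:640];P=np.stack([(u-K[0,2])/K[0,0]*D,-(v-K[1,2])/K[1,1]*D,-D,np.ones_like(D)],-1)@T.T
X,Y,Z=P[...,0],P[...,1],P[...,2]
for yc in (.066,.181,.294):
    m=(abs(X-.58)<.1)&(abs(Y-yc)<.05)&(abs(Z-.157)<.006)&(D>0)&(I[...,0]>I[...,2]+40)
    print(m.sum(),cv2.minEnclosingCircle(np.stack([X[m],Y[m]],-1).astype(np.float32)) if m.sum() else 0,np.median(Z[m]))
E
```

```text
pos [0.5821 0.1813 0.1958] [-1.7999e+02  2.0000e-02  9.1830e+01] t 10.5 F [-0.14 -1.57  0.12] w 0.0868 q [ 20.  21. -50.  90.  16.  77. -30.]
shift [-0.0004  0.0048  0.0678] turn 0.03
910 ((0.5905163288116455, 0.06706377863883972), 0.033843446522951126) 0.1570149165024992
754 ((0.5855808854103088, 0.1819833666086197), 0.03398383408784866) 0.15681444910680759
206 ((0.5710761547088623, 0.2930874824523926), 0.030307065695524216) 0.156650286657111
```

View pics/s2.png

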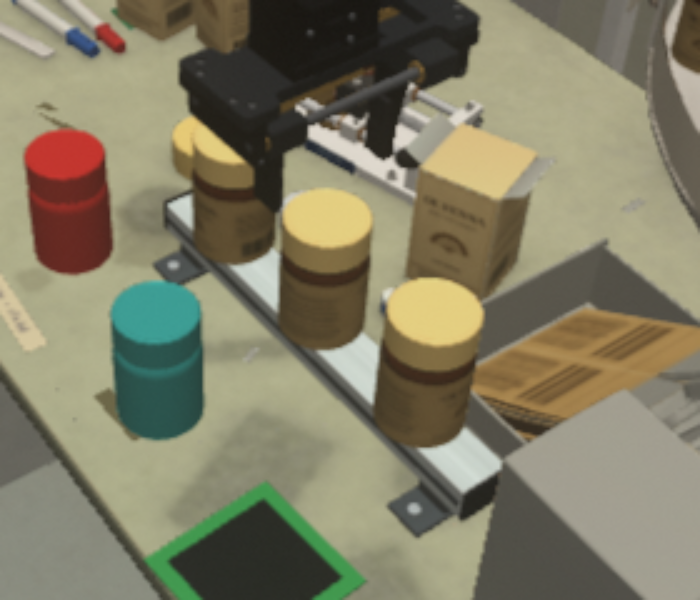

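The right-hand bottle (crop (435,360)) stands upright on the rail at (0.590,0.067). The gripper is now above the middle one.

Emit:
drive_tool(
  moves="0 0.004 0.02 0 1;0 0.004 0.045 0 1;0 0.004 0.068 0 1;0 0.004 0.068 0 1;0 0.004 0.068 0 -1;0 0.004 0.068 0 -1;0 0.004 0.068 0 -1;0 0.004 0.068 0 -1",
)

```text
time_s: 11.35
tool_pos: [0.5872, 0.1808, 0.1292]
tool_rot: [179.9, -0.0, 91.7]
force: [1.8, -0.1, 2.0]
grip_width: 0.0639
```

Emit:
drive_tool(
  moves="0 0 -0.01 0 -1;0 0 -0.03 0 -1;0 0 -0.055 0 -1;0 0 -0.08 0 -1;0 0 -0.105 0 -1;0 0 -0.13 0 -1;0 0 -0.13 0 -1;0 0 -0.13 0 -1",
)

```text
time_s: 12.15
tool_pos: [0.5861, 0.1807, 0.2576]
tool_rot: [-180.0, 0.0, 91.7]
force: [-0.1, -0.1, -4.2]
grip_width: 0.0637
```

Emit:
drive_tool(
  moves="0 -0.04 0 0 -1;0 -0.06 0 0 -1;0 -0.02 0 0 -1;0 0 0 0 -1;0 -0.04 0 0 -1;0 -0.06 0 0 -1;0 -0.02 0 0 -1;0 0 0 0 -1",
)

```text
time_s: 12.95
tool_pos: [0.5864, 0.1792, 0.2557]
tool_rot: [-180.0, 0.2, 91.7]
force: [1.5, -0.9, -0.9]
grip_width: 0.0634
```

```bash
python3 feel.py
```

```text
ty [-0.6   -0.273 -0.017  0.041  0.136 -0.011 -0.126 -0.259 -0.198 -0.152
 -0.096  0.034  0.027 -0.06  -0.13  -0.185 -0.171 -0.14  -0.072 -0.063]
tx [-0.111 -0.06  -0.081 -0.08  -0.053  0.061  0.025  0.038 -0.063 -0.015
 -0.071 -0.094 -0.013  0.026 -0.025  0.008 -0.    -0.024 -0.056 -0.03 ]
fx [(1.5, 0.57), (2, 0.892), (2.25, 1.162), (2.5, 1.387), (2.75, 1.449), (3, 1.27), (3.5, 0.447), (5, 0.659)] std 0.836
fy [(1.5, 0.067), (2, 0.249), (2.25, 0.327), (2.5, 0.342), (2.75, 0.344), (3, 0.291), (3.5, 0.113), (5, 0.329)] std 0.413
tx [(1.5, 0.024), (2, 0.062), (2.25, 0.069), (2.5, 0.069), (2.75, 0.063), (3, 0.052), (3.5, 0.033), (5, 0.034)] std 0.043
ty [(1.5, 0.085), (2, 0.154), (2.25, 0.177), (2.5, 0.187), (2.75, 0.185), (3, 0.168), (3.5, 0.083), (5, 0.053)] std 0.1
w 0.06384756126002016
```

A clear 2.5 Hz decaying rocking: ty amplitude 0.19 N m against a 0.03 noise floor. The middle bottle rattles, so I'll carry it to the mat.

```bash
python3 go.py .437 .049 .19 91.8
```

```text
pos [0.5864 0.1806 0.258 ] [-1.7999e+02  1.0000e-02  9.1710e+01] t 13.95 F [-1.03 -0.77 -3.74] w 0.0638 q [ 21.  20. -52.  84.  16.  83. -29.]
shift [-0.1271 -0.1532  0.068 ] turn -0.09
```

Emit:
drive_tool(
  moves="0 -0.02 0 0 -1;0 -0.045 0 0 -1;-0.015 -0.07 0 0 -1;-0.035 -0.095 0 0 -1;-0.06 -0.12 0 0 -1;-0.085 -0.14 0 0 -1;-0.11 -0.153 0.01 0 -1;-0.127 -0.153 0.02 0 -1",
)

```text
time_s: 14.75
tool_pos: [0.4358, 0.0474, 0.2382]
tool_rot: [180.0, 0.2, 91.6]
force: [-0.5, 0.0, -3.2]
grip_width: 0.0634
```

Emit:
drive_tool(
  moves="0 0 0.01 0 -1;0 0 0.02 0 -1;0 0 0.03 0 -1;0 0 0.04 0 -1;0 0 0.045 0 -1;0 0 0.048 0 -1;0 0 0.048 0 -1;0 0 0.048 0 -1",
)

```text
time_s: 15.55
tool_pos: [0.4375, 0.0494, 0.1903]
tool_rot: [180.0, -0.0, 91.7]
force: [-0.2, -0.2, -4.3]
grip_width: 0.0635
```

```bash
python3 go.py .437 .049 .19 91.8;python3 feel.py | grep ty; python3 go.py .437 .049 .19 91.8
python3 - <<'E'
from h import *
I,D=read_camera("scene");cv2.imwrite("pics/s3.png",I[:,:,::-1])
c=calibration("scene");K=np.array(c["intrinsics"]);T=np.array(c["cam_to_world"])
v,u=np.mgrid[:480,:640];P=np.stack([(u-K[0,2])/K[0,0]*D,-(v-K[1,2])/K[1,1]*D,-D,np.ones_like(D)],-1)@T.T
X,Y,Z=P[...,0],P[...,1],P[...,2]
for yc in (.066,.294):
    m=(abs(X-.58)<.1)&(abs(Y-yc)<.05)&(abs(Z-.157)<.006)&(D>0)&(I[...,0]>I[...,2]+40)
    print(m.sum(),cv2.minEnclosingCircle(np.stack([X[m],Y[m]],-1).astype(np.float32)) if m.sum() else 0,np.median(Z[m]))
for n in ("cap_0","tally"):
    I,D=read_camera("top");print(n,[(np.round(at("top",D,r["uv"]),3),round(r["conf"],2)) for r in search_frame("top",n)])
E
```

```text
pos [0.4375 0.0494 0.1903] [ 1.7998e+02 -1.0000e-02  9.1730e+01] t 15.55 F [-0.2  -0.22 -4.26] w 0.0635 q [ 41.  -7. -47. 112.  -5.  72.  -3.]
shift [-0.0004 -0.0005  0.0003] turn -0.07
ty [-0.153 -0.175 -0.189 -0.127 -0.053 -0.034 -0.026 -0.09  -0.118 -0.106
ty [(1.5, 0.021), (2, 0.028), (2.25, 0.039), (2.5, 0.046), (2.75, 0.044), (3, 0.04), (3.5, 0.041), (5, 0.021)] std 0.034
pos [0.4372 0.0492 0.19  ] [-179.99    0.     91.72] t 16.55 F [ 0.47  0.08 -3.54] w 0.0638 q [ 41.  -7. -47. 112.  -5.  72.  -3.]
shift [-0.0002 -0.0002  0.    ] turn -0.08
903 ((0.5894902348518372, 0.06511224806308746), 0.033584561198949814) 0.15695460435969988
0 0 nan
cap_0 [(array([0.651, 0.448, 0.029]), 0.92)]
tally [(array([0.673, 0.322, 0.033]), 0.78)]
  return _methods._mean(a, axis=axis, dtype=dtype,
  ret = ret.dtype.type(ret / rcount)
```

View pics/s3.png

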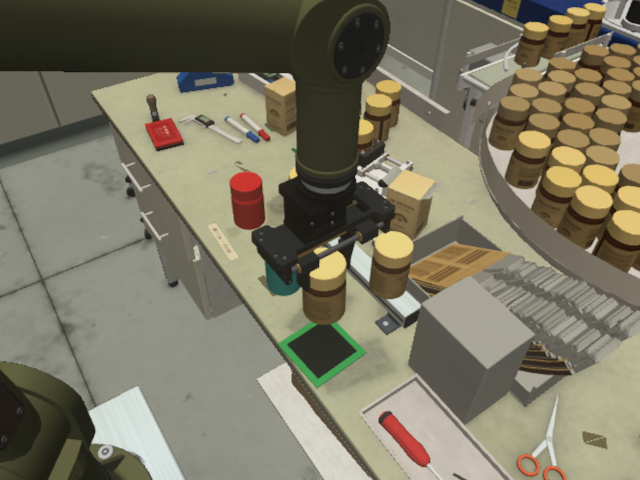

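The rattling bottle (325,290) hangs upright over the mat. The right-hand bottle (391,265) stands on the rail, and the left one is hidden by the gripper. I'll check it in the top view and then hand in.

Run:
```python
from h import *
I,D=read_camera("top");c=calibration("top");K=np.array(c["intrinsics"]);T=np.array(c["cam_to_world"])
v,u=np.mgrid[:480,:640];P=np.stack([(u-K[0,2])/K[0,0]*D,-(v-K[1,2])/K[1,1]*D,-D,np.ones_like(D)],-1)@T.T
X,Y,Z=P[...,0],P[...,1],P[...,2]
m=(abs(X-.58)<.1)&(abs(Y-.294)<.05)&(abs(Z-.157)<.006)&(D>0)&(I[...,0]>I[...,2]+40)
r=cv2.minEnclosingCircle(np.stack([X[m],Y[m]],-1).astype(np.float32)) if m.sum() else None
print(m.sum(),r);o=get_obs();print(o["grip_width"],o["tool_pos"],o["force"])
if r and abs(r[0][0]-.583)<.006 and abs(r[0][1]-.294)<.006: sign_off();print("signed")
```

```text
1149 ((0.5827367305755615, 0.2942938506603241), 0.03307189419865608)
0.06393458805267706 [0.43725614 0.04916645 0.19001587] [-0.7455677  -0.25045168 -3.27422885]
the job is handed in; nothing more can be done
signed
```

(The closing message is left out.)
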